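# Fit the filter cell and hold the shutter half open

### The arm

A 6-joint arm with a two-finger parallel gripper is mounted at the origin on a cart in front of the work surface, level with it; the furniture and walls round the work are solid. World frame = base frame: x ahead of the robot, y to its left, z up, the work surface at z = 0. Lengths are in mm, angles in rad, forces in N, time in s.
With the tool pointing down it reaches from about 250 to 800 mm from the base axis. Payload 8.5 kg.
Tool frame: the origin (TCP) lies at the centre of the arm's flange, where the gripper is bolted on; the fingertips stand 173 mm ahead of it and the grasp point (between the pads) lies 155 mm ahead of it; z points along the fingers, y is the line along which they close (so a half turn about z gives the same grasp; the last joint's range is limited). The gripper opens to 85 mm and grips with 20 to 120 N. Pads are 22 mm wide; open, the fingers measure 114 mm over their backs; the gripper's body (76 mm by 85 mm) begins 54 mm behind the grasp point. The pads swing forward as they close: fully open they stand 13 mm farther back than shut.
Start: joints at [1.123, 0.238, -0.013, 1.319, 0, 1.571], TCP at [227.303, 473.213, 404.676] pointing down, gripper open.
Joint ranges: [-2.66, 2.66], [-1.03, 1.9], [-1.14, 1.46], [-1.82, 2.27], [-1.45, 1.34], [-3.14, 3.14]. Speed limits (rad/s): [2.22, 2.22, 2.79, 3.14, 3.14, 3.14].

### API

Orientations are given as a unit quaternion [x, y, z, w].
In Python, from station import robot gives the robot as it stands.
- The arm moves only by the tool move_arm, never from a script. Its arguments are lists of equal length, an entry for each row: "delta_pos": the shift along the tool's x, y, z in m, a list of three; "yaw": the turn about the tool's z in rad; "grip": the gripper command: -1 is shut, 1 is fully open, values between are in proportion. A call has 1 to 20 rows; each row is the pose to reach, as a shift and turn from the pose commanded when the call began, along the tool's axes at that moment; what a row does not reach only later rows make up. A row lasts 1/8 s, in which the tool goes at most 62.5 mm and 10.7 degrees, less where a joint would pass 70% of its speed; a pose out of reach is approached as far as the arm can. A call with a gripper value outside its range is refused whole. The fingers move at their own pace and stop on an object; "grip_force" is the grip in N (left out, the last holds). Time passes only in rows, so rows that repeat a pose let the fingers close. It gives the time, the measured TCP pose, the force, the opening and the grip force at its end, in the units of the state.
- robot.state(): the state, without advancing time (a new reading comes with each control period).
- robot.snapshot(name): name is "side" or "top"; returns the picture (480x640x3 uint8, red, green, blue); there is no depth.
- robot.camera_info(name): a dict with "K" (3x3 intrinsics, pixels), "rvec" (rotation vector, rad) and "tvec" (3), from world to camera coordinates, as OpenCV has them. Camera axes: x right, y down, z forward; pixel columns grow to the right and rows downward; lengths in mm; the calibration is good to about 2 mm. A picture is of the moment at which its call begins. camera_info takes no time and is no camera call.
- robot.hand_in(): hands the job in; it is judged then, once.
The state is a dict: "t": time; "joint_positions": joint angles; "qd": joint speeds; "joint_efforts": joint torques, N m; "ee_pos": TCP position; "tcp_rot": TCP orientation; "contact_force": force on the tool from outside, world axes, zero at the start; "wrist_torque": the same for the moment, N m; "opening": finger opening in mm; "gripper_force": force on a finger pad.
Only numpy, scipy, OpenCV 4.12 (cv2) and the standard library are available. Lean on these libraries where they do the work, as an engineer would, in place of code of your own. Each camera call takes 0.05 s, during which the arm holds its last target. There are 200 camera calls.

### The job

Pick up the filter cell that lies collar up and seat it fully in the round pocket of the shutter block, brass spigot down and collar up, while the shutter stays closed. Then slide the orange shutter tab against its spring until it stands level with the red half-travel mark, never opening it far beyond half, and finish while still holding it there. Leave the spare cell and everything else on the table where they are.

Things in the scene. Friction and masses are not known exactly. Their poses are not given: they have to be found in the camera images.
- shutter_block: filter and shutter block, grey base with an aluminium top plate, 100 (x) x 220 (y) x 36 mm high, fixed to the table, standing at varying places and yaws; origin at the centre of its underside. Its own +y is the direction in which the shutter opens. Along y on the centre line: round pocket at y = -60 mm, slot with the orange tab from y = 4 to 76 mm
- pocket (a point): centre of the mouth of the round pocket, at the top face of the block (36 mm above the table). Pocket 47 mm in diameter, 14 mm deep to the shutter blade; the 44 mm spigot drops in with 1.5 mm play all round and the cell's flange comes to rest on the top face
- half_mark (a point): point on the slot's centre line, at the top face, level with the red half-travel mark (shutter at 25 mm); the tab's centre belongs above it. The outermost black marks are closed and fully open
- shutter (a joint): travel of the shutter, m: 0 closed (the start), 0.05 fully open, growing as the tab slides along the block's +y. A spring always pushes it shut: about 3 N when closed, 6.75 N at half, 10.5 N fully open, with 0.3 N friction; it closes by itself when let go
- tab (a point): centre of the shutter's orange grip tab, moving with it, 54 mm above the table. Tab 34 mm (block x) x 14 mm (block y, the sliding direction), upright faces, spanning 38 to 70 mm above the table; a white line on top marks its middle. Closed, it is 75 mm from the pocket's centre along the block's +y, with 39 mm free between it and a seated cell's flange
- filter_cell: the cell to use: round, 80 g, lying collar up right of the block. From below: brass spigot 44 mm diameter x 8 mm, chamfered; black flange 58 mm x 5 mm; black ribbed grip collar 38 mm diameter x 18 mm (13 to 31 mm above the underside), amber glass on top. Origin at the centre of the spigot's underside (starts at z = 0), z along the axis towards the collar
- spare_cell: an identical cell lying upside down (collar on the table, brass spigot on top, 31 mm high), not to be touched; which of the two lies nearer the robot varies. Origin at the centre of its underside as it lies
- mug: white mug, 97 mm high, left of the block; leave it
- tape: roll of blue masking tape lying flat, 74 mm across, 25 mm high, left of the block; leave it
- vial_a: glass vial with white screw cap, 25 mm across, 62 mm high, at the right edge; leave it
- vial_b: glass vial with black screw cap, 25 mm across, 62 mm high, at the right edge; leave it
- tin: round tin, 66 mm across, 24 mm high, at the right; leave it
There are look-alikes about, which are no part of the job. What is shaped like the filter_cell but green is not meant.

How it is judged (in metres and radians):
On the way, in this order (a step that is already met when the one before it is completed fails the run):
1. the filter cell sits fully in the pocket, collar up, let go, with the shutter still closed (z of filter_cell in the frame of pocket below -0.0055 m and horizontal distance between filter_cell and pocket below 0.004 m and angle between filter_cell's own z axis and vertical below 0.08 rad and height (world z) of filter_cell above 0.02 m and contact force between the fingers and filter_cell below 0.2 N and value of joint shutter below 0.004 m), for 0.2 s.
2. the shutter is held steady at half travel (value of joint shutter between 0.021 and 0.029 m and velocity of joint shutter between -0.01 and 0.01 m/s), for 0.3 s.
At the end, for the whole second after the job is handed in: The filter cell sits in the pocket collar up (spigot at least 5.5 mm into it, axis within 4 mm and 0.08 rad), untouched by the fingers, while the fingers hold the shutter still at 21 to 29 mm of its 50 mm travel, pressing on the tab with more than 2 N (all of step 2 and z of filter_cell in the frame of pocket below -0.0055 m and horizontal distance between filter_cell and pocket below 0.004 m and angle between filter_cell's own z axis and vertical below 0.08 rad and height (world z) of filter_cell above 0.02 m and contact force between the fingers and filter_cell below 0.2 N and contact force between the fingers and shutter above 2 N); the arm keeps its last pose, push and grip.
It fails at once if the shutter is opened by more than 6 mm while the filter cell is not in the pocket (value of joint shutter above 0.006 m and not (z of filter_cell in the frame of pocket below -0.0055 m and horizontal distance between filter_cell and pocket below 0.004 m and angle between filter_cell's own z axis and vertical below 0.08 rad and height (world z) of filter_cell above 0.02 m)).
It fails at once if the shutter is opened far beyond half (over 38 mm of 50) (value of joint shutter above 0.038 m).
It fails at once if the spare cell or another bystander is moved by more than 30 mm (distance of any of spare_cell, mug, tape, vial_a, vial_b, tin from where it was at the start of the episode above 0.03 m).
It also fails if it takes over 45 s, if anything falls off the work surface, if the arm or the gripper's body presses on something with over 40 N, if the wrist force passes 120 N, or if a joint passes its speed limit or range.

## Working session

There is one attempt and no reset: what is moved stays moved. The work goes in short steps, Python scripts to look and compute and a tool call to move; the robot and the scene stay as the last step left them, time stands still between calls to the robot, and variables do not carry over. Pictures are saved under pics/ and viewed, at most 10 in all, crops included, and the job is handed in when it is done.

Besides the shell and the picture viewer there is one more tool, called after "Request:" in YAML: its name, and indented under it one key for each argument. move_arm: Moves the arm, as the interface text tells. Its arguments: {"type":"object","properties":{"delta_pos":{"type":"array","items":{"type":"array","items":{"type":"number"}}},"yaw":{"type":"array","items":{"type":"number"}},"grip":{"type":"array","items":{"type":"number"}},"grip_force":{"type":"number"}},"required":["delta_pos","yaw","grip"]}

```bash
ls; mkdir -p pics; python3 - <<'E'
from station import robot
import cv2
for n in("top","side"):
    cv2.imwrite(f"pics/{n}0.png",robot.snapshot(n)[:,:,::-1]); c=robot.camera_info(n); print(n,c)
s=robot.state();print(s)
E
```

```text
pics
top {'K': array([[456.70650376,   0.        , 313.21980924],
       [  0.        , 456.70650376, 238.83172941],
       [  0.        ,   0.        ,   1.        ]]), 'rvec': array([ 2.11615812, -2.12863626,  0.13342109]), 'tvec': array([ -9.29810386, 516.3439244 , 969.25466039])}
side {'K': array([[508.50607802,   0.        , 320.24512449],
       [  0.        , 508.50607802, 229.78563542],
       [  0.        ,   0.        ,   1.        ]]), 'rvec': array([ 2.18912248, -0.52755639,  0.24359929]), 'tvec': array([-472.06379621,  194.24212536,  943.0664209 ])}
{'t': 0.1, 'joint_positions': array([ 1.12300086e+00,  2.38719870e-01, -1.41770248e-02,  1.31923134e+00,
       -7.64376382e-06,  1.57078924e+00]), 'qd': array([-6.81864530e-04, -1.15818469e-03,  2.63133642e-03, -2.28972521e-05,
        5.62219763e-04, -1.04711982e-03]), 'joint_efforts': array([-3.53452415e-04, -5.39718246e+01,  3.46998346e+01,  1.34303208e-02,
        3.70694374e-05,  6.61726929e-06]), 'ee_pos': array([227.24544155, 473.09151635, 404.13950509]), 'tcp_rot': array([ 2.22028235e-01,  9.75040009e-01, -6.50179841e-04, -1.44138830e-04]), 'contact_force': array([0.17559561, 0.32912424, 0.09761124]), 'wrist_torque': array([ 0.03779611, -0.0223742 , -0.00062349]), 'gripper_force': 0.0, 'opening': 85.46679528754147}
```

View pics/top0.png

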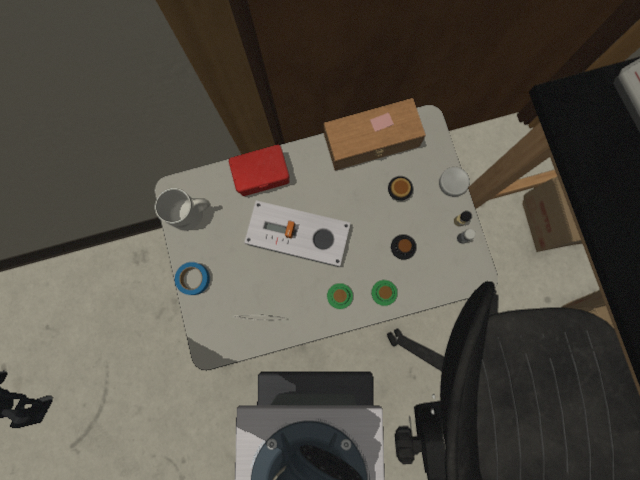

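View pics/side0.png

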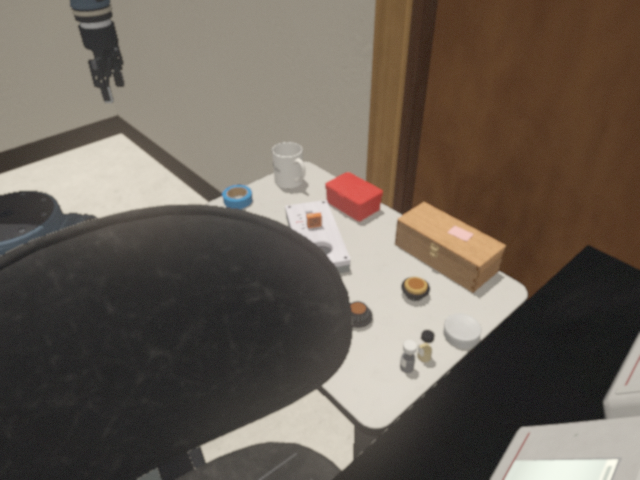

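The top view shows the block (tab near (290,229), pocket near (323,239)) and two black cells at (401,188) and (404,246). The far one seems to have a brass ring on top. The side view shows the same pair at (416,288) and (358,313). I'll zoom in to tell them apart.

```bash
python3 - <<'E'
import cv2,numpy as np
a=cv2.imread("pics/top0.png");b=cv2.imread("pics/side0.png")
A=cv2.resize(a[165:275,235:435],(800,440),interpolation=cv2.INTER_CUBIC)
cv2.imwrite("pics/c1.png",A)
B=cv2.resize(b[190:340,280:450],(680,600),interpolation=cv2.INTER_CUBIC)
cv2.imwrite("pics/c2.png",B)
E
```

```text
(no output)
```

View pics/c1.png

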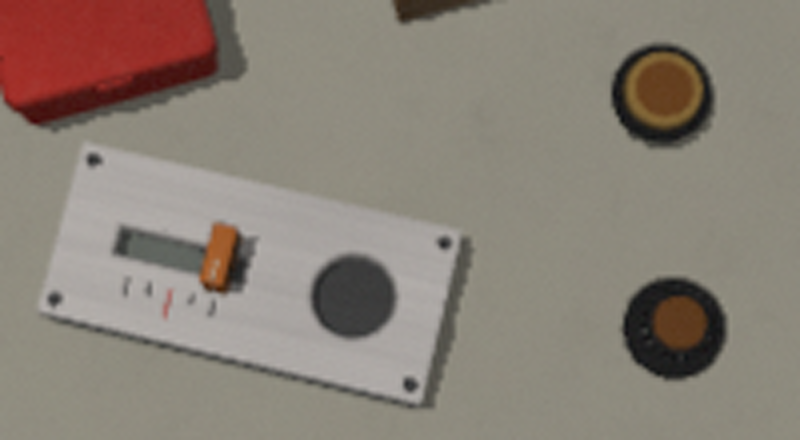

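View pics/c2.png

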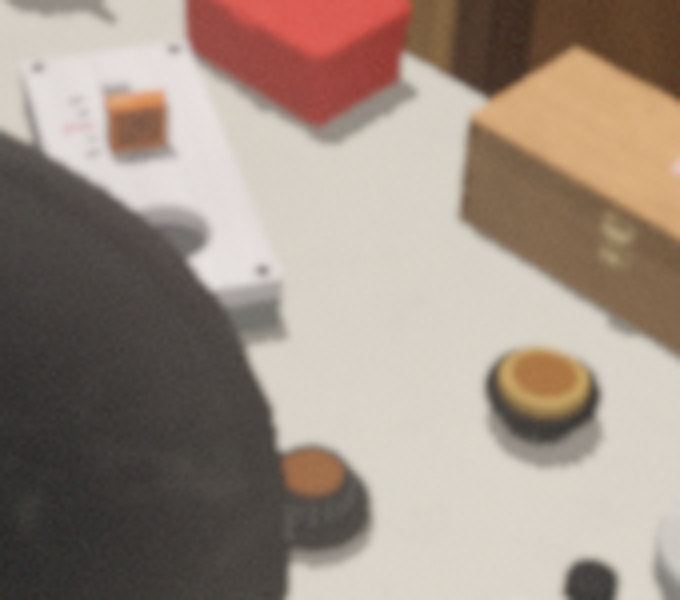

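The crops settle it. The lower cell (404,246 in top) is collar up and is the target; the far one shows its brass spigot and is the spare. Next I measure.

```bash
cat > h.py <<'E'
import cv2,numpy as np
from station import robot
def cam(n):
    c=robot.camera_info(n);R=cv2.Rodrigues(c["rvec"])[0];return c["K"],R,c["tvec"].ravel()
def ray(n,uv,z):
    K,R,t=cam(n);C=-R.T@t;d=R.T@np.linalg.inv(K)@np.array([*uv,1.]);return C+d*(z-C[2])/d[2]
def comps(m,amin=20):
    k,l,s,c=cv2.connectedComponentsWithStats(m.astype(np.uint8));return [(c[i],s[i],l==i) for i in range(1,k) if s[i,4]>=amin]
E
python3 - <<'E'
from h import *
a=cv2.imread("pics/top0.png");hsv=cv2.cvtColor(a,cv2.COLOR_BGR2HSV)
K,R,t=cam("top");print("cam",-R.T@t)
roi=np.zeros(a.shape[:2],bool);roi[195:275,240:360]=1
m=(a.min(2)>a[225,380].min()+17)&roi
m2=max(comps(m),key=lambda c:c[1][4])
print(a[225,380],m2[0],m2[1])
cnt=max(cv2.findContours(m2[2].astype(np.uint8),0,1)[0],key=cv2.contourArea)
h=cv2.convexHull(cnt); rect=cv2.minAreaRect(h);bp=cv2.boxPoints(rect)
P=np.array([ray("top",p,36) for p in bp]);print("corners",P.round(1),np.linalg.norm(np.diff(P,axis=0),axis=1))
ctr=P.mean(0);print("block ctr",ctr)
e=P[1]-P[0] if np.linalg.norm(P[1]-P[0])>150 else P[2]-P[1]
# dark pocket
v=a.max(2)
for name,mm,zz in [("dark",(v<110)&roi&(cv2.pointPolygonTest is not None),36)]:
    for c,s,l in comps(mm,6): print(name,c.round(1),s,ray("top",c,zz).round(1))
org=(hsv[...,0]<16)&(hsv[...,1]>150)&(v>110)&roi
for c,s,l in comps(org,10):print("tab",c.round(1),s,ray("top",c,68).round(1))
roi2=np.zeros_like(roi);roi2[225:270,385:425]=1
am=(hsv[...,0]<20)&(hsv[...,1]>130)&roi2
for c,s,l in comps(am,10):print("amber",c.round(1),s,ray("top",c,31).round(1))
bl=(v<75)&roi2|am
for c,s,l in comps(bl,50):
    hh=cv2.convexHull(max(cv2.findContours(l.astype(np.uint8),0,1)[0],key=cv2.contourArea))
    (x,y),r=cv2.minEnclosingCircle(hh);print("cell",c.round(1),s,(x,y),r,ray("top",(x,y),10).round(1), r*960/456)
red=(a[...,2].astype(int)-a[...,1]>35)&roi&(hsv[...,0]>165)
red|=(a[...,2].astype(int)-a[...,1]>35)&roi&(hsv[...,0]<5)
for c,s,l in comps(red,3):print("red",c.round(1),s,ray("top",c,36).round(1))
E
```

```text
cam [ 355.54288738  -46.31123987 1038.07351569]
[127 139 141] [295.96560847 232.02410347] [ 245  200  105   65 3402]
corners [[510.9 142.5  36. ]
 [608.8 121.2  36. ]
 [553.7 -93.8  36. ]
 [458.1 -69.8  36. ]] [100.16038481 221.96411211  98.57125735]
block ctr [532.89758466  25.01668699  36.        ]
dark [248.6 195.5] [242 195  15   3  26] [618.  134.2  36. ]
dark [258.  204.5] [257 204   3   2   6] [596.8 112.5  36. ]
dark [274.4 227. ] [263 222  24  11 150] [544.7  74.8  36. ]
dark [293.3 231.3] [286 223  12  15  74] [534.5  32.3  36. ]
dark [345.9 225.1] [345 224   3   3   8] [547.4 -85.1  36. ]
dark [323.8 249.6] [247 224 106  43 266] [492.7 -35.5  36. ]
dark [322.9 238.8] [313 229  21  21 343] [517.1 -33.7  36. ]
dark [248.  239.5] [247 238   3   4   8] [516.9 133.7  36. ]
dark [337.1 260.9] [336 260   3   3   8] [467.5 -64.7  36. ]
tab [289.2 228.1] [285 222   9  15  73] [535.9  38.6  68. ]
amber [404.6 245.1] [398 239  14  13 142] [ 502.1 -214.3   31. ]
cell [403.  246.7] [391 235  25  25 496] (403.0, 246.60000610351562) 12.560359001159668 [ 501.8 -214.2   10. ] 26.442861055072985
red [244. 195.] [243 195   3   1   3] [619.3 144.8  36. ]
red [276.5 240.5] [276 238   2   6   6] [514.1  69.7  36. ]
```

Request:
move_arm:
  delta_pos:
    - [-0.5453, -0.5007, 0.1]
    - [-0.5453, -0.5007, 0.1]
    - [-0.5453, -0.5007, 0.1]
    - [-0.5453, -0.5007, 0.1]
    - [-0.5453, -0.5007, 0.1]
    - [-0.5453, -0.5007, 0.1]
    - [-0.5453, -0.5007, 0.1]
    - [-0.5453, -0.5007, 0.1]
    - [-0.5453, -0.5007, 0.1]
    - [-0.5453, -0.5007, 0.1]
    - [-0.5453, -0.5007, 0.1]
    - [-0.5453, -0.5007, 0.1]
    - [-0.5453, -0.5007, 0.1]
    - [-0.5453, -0.5007, 0.1]
    - [-0.5453, -0.5007, 0.1]
    - [-0.5453, -0.5007, 0.1]
  yaw: [-0.203, -0.203, -0.203, -0.203, -0.203, -0.203, -0.203, -0.203, -0.203, -0.203, -0.203, -0.203, -0.203, -0.203, -0.203, -0.203]
  grip: [0.4, 0.4, 0.4, 0.4, 0.4, 0.4, 0.4, 0.4, 0.4, 0.4, 0.4, 0.4, 0.4, 0.4, 0.4, 0.4]
  grip_force: 30

```text
t: 2.1
ee_pos: [501.9, -213.2, 305.2]
tcp_rot: [0.121, 0.993, -0.0, 0.0]
contact_force: [-0.1, -0.5, 0.0]
opening: 60.1
gripper_force: 0.0
```

Request:
move_arm:
  delta_pos:
    - [0, 0, 0.05]
    - [0, 0, 0.09]
    - [0, 0, 0.117]
    - [0, 0, 0.117]
    - [0, 0, 0.117]
    - [0, 0, 0.117]
    - [0, 0, 0.117]
    - [0, 0, 0.117]
    - [0, 0, 0.117]
    - [0, 0, 0.117]
    - [0, 0, 0.117]
  yaw: [0, 0, 0, 0, 0, 0, 0, 0, 0, 0, 0]
  grip: [0.4, 0.4, 0.4, 0.4, 0.4, -0.3, -1, -1, -1, -1, -1]
  grip_force: 30

```text
t: 3.48
ee_pos: [502.6, -214.4, 189.3]
tcp_rot: [0.122, 0.993, -0.0, 0.001]
contact_force: [-0.7, 0.7, 7.4]
opening: 36.8
gripper_force: 29.3
```

Request:
move_arm:
  delta_pos:
    - [0, 0, -0.03]
    - [0, 0, -0.07]
    - [0, 0, -0.1]
    - [0, 0, -0.1]
    - [0, 0, -0.1]
  yaw: [0, 0, 0, 0, 0]
  grip: [-1, -1, -1, -1, -1]

```text
t: 4.1
ee_pos: [501.8, -214.1, 287.5]
tcp_rot: [0.122, 0.993, -0.0, -0.0]
contact_force: [-0.2, 0.7, -1.9]
opening: 37.1
gripper_force: 30.5
```

```bash
python3 - <<'E'
from h import *
s=robot.state();print(s["ee_pos"],s["opening"],s["contact_force"],s["gripper_force"],s["tcp_rot"])
b=robot.snapshot("side")[:,:,::-1];a=robot.snapshot("top")[:,:,::-1]
B=cv2.resize(b[140:340,270:470],(580,580),interpolation=cv2.INTER_CUBIC)
cv2.imwrite("pics/c3.png",B)
E
```

```text
[ 501.77937845 -214.13121924  287.52226885] 37.05910883804496 [-0.20808334  0.66111357 -1.9301442 ] 30.527483224868774 [ 1.22099834e-01  9.92517823e-01 -3.68448561e-05 -1.84646789e-05]
```

View pics/c3.png

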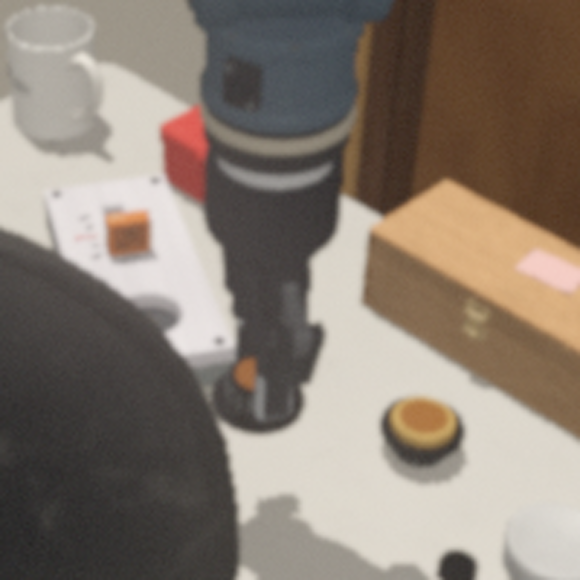

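Request:
move_arm:
  delta_pos:
    - [0.01, 0.06, 0]
    - [0.02, 0.12, 0]
    - [0.0286, 0.165, 0.01]
    - [0.0286, 0.1786, 0.03]
    - [0.0286, 0.1786, 0.057]
    - [0.0286, 0.1786, 0.057]
    - [0.0286, 0.1786, 0.057]
    - [0.0286, 0.1786, 0.057]
  yaw: [0, 0, 0, 0, 0, 0, 0, 0]
  grip: [-1, -1, -1, -1, -1, -1, -1, -1]

```text
t: 5.2
ee_pos: [517.9, -34.4, 231.5]
tcp_rot: [0.122, 0.992, -0.0, 0.001]
contact_force: [0.4, -0.5, -1.2]
opening: 36.3
gripper_force: 30.7
```

```bash
python3 - <<'E'
from h import *
b=robot.snapshot("side")[:,:,::-1];a=robot.snapshot("top")[:,:,::-1]
s=robot.state();print(s["ee_pos"],s["opening"],s["contact_force"])
B=cv2.resize(b[150:290,260:400],(560,560),interpolation=cv2.INTER_CUBIC)
cv2.imwrite("pics/c4.png",B)
E
```

```text
[517.85029066 -34.30112949 231.48079925] 36.539600289066655 [-0.26919372  0.17914417 -0.94063837]
```

View pics/c4.png

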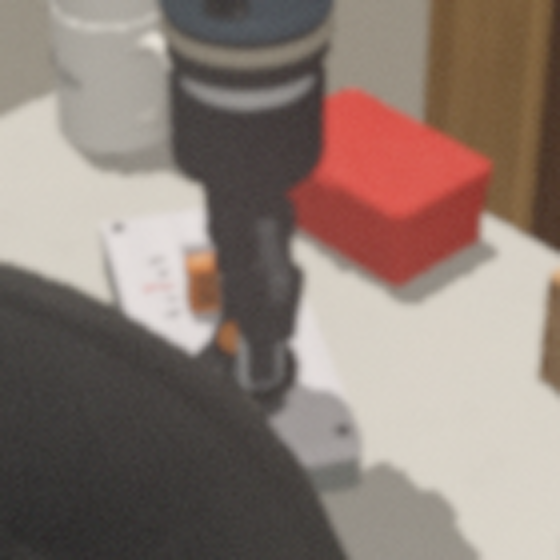

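The side view shows the cell held over the pocket, with the black flange at about (265,380) in the crop and the tab untouched. I lower it slowly and watch the force.

Request:
move_arm:
  delta_pos:
    - [0, 0, 0.004]
    - [0, 0, 0.007]
    - [0, 0, 0.009]
    - [0, 0, 0.009]
    - [0, 0, 0.009]
  yaw: [0, 0, 0, 0, 0]
  grip: [-1, -1, -1, -1, -1]

```text
t: 5.92
ee_pos: [517.6, -34.0, 221.7]
tcp_rot: [0.122, 0.993, -0.0, -0.0]
contact_force: [0.4, 0.7, -0.9]
opening: 37.0
gripper_force: 30.7
```

Request:
move_arm:
  delta_pos:
    - [0, 0, 0.002]
    - [0, 0, 0.004]
    - [0, 0, 0.006]
    - [0, 0, 0.007]
    - [0, 0, 0.007]
  yaw: [0, 0, 0, 0, 0]
  grip: [-1, -1, -1, -1, -1]

```text
t: 6.55
ee_pos: [517.4, -34.0, 217.1]
tcp_rot: [0.122, 0.993, 0.0, 0.001]
contact_force: [-10.2, 0.9, 31.1]
opening: 36.7
gripper_force: 33.6
```

Request:
move_arm:
  delta_pos:
    - [0, 0, -0.002]
    - [0, 0, -0.002]
    - [0, 0, -0.002]
    - [0, 0, -0.002]
    - [0, 0, -0.002]
    - [0, 0, -0.002]
    - [0, 0, -0.05]
    - [0, 0, -0.1]
    - [0, 0, -0.1]
    - [0, 0, -0.1]
  yaw: [0, 0, 0, 0, 0, 0, 0, 0, 0, 0]
  grip: [-1, -1, 0.3, 0.3, 0.3, 0.3, 0.3, 0.3, 0.3, 0.3]

```text
t: 7.8
ee_pos: [517.4, -34.0, 314.4]
tcp_rot: [0.122, 0.993, -0.0, -0.0]
contact_force: [-1.0, 0.3, 0.7]
opening: 55.3
gripper_force: 0.0
```

```bash
python3 - <<'E'
from h import *
b=robot.snapshot("side")[:,:,::-1];a=robot.snapshot("top")[:,:,::-1]
cv2.imwrite("pics/top5.png",a)
s=robot.state();print(s["t"],s["ee_pos"],s["opening"],s["contact_force"])
B=cv2.resize(b[180:290,260:360],(500,550),interpolation=cv2.INTER_CUBIC)
cv2.imwrite("pics/c5.png",B)
E
```

```text
7.9 [517.11906569 -33.99386135 313.55614073] 55.18251170164393 [-0.69244187 -0.2646048  -0.23061838]
```

View pics/c5.png

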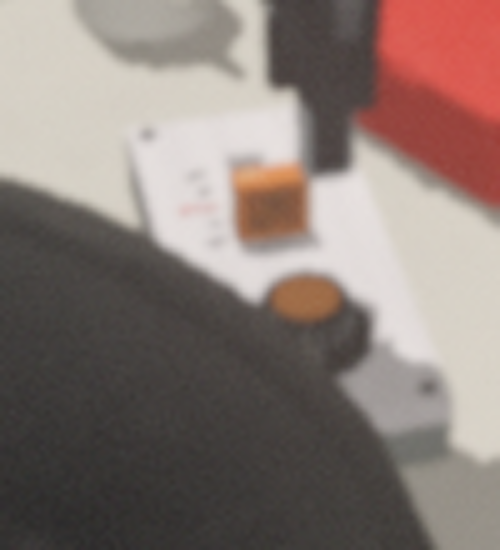

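The picture shows the cell standing in the pocket, with amber at about (305,298) in the crop, and the tab still closed. I check its height numerically.

```bash
python3 - <<'E'
from h import *
b=np.ascontiguousarray(robot.snapshot("side")[:,:,::-1]);hsv=cv2.cvtColor(b,cv2.COLOR_BGR2HSV)
def amb(img,x0,x1,y0,y1):
    h=cv2.cvtColor(img,cv2.COLOR_BGR2HSV);r=np.zeros(h.shape[:2],bool);r[y0:y1,x0:x1]=1
    return comps((h[...,0]<20)&(h[...,1]>100)&r,15)
K,R,t=cam("side")
def proj(p):
    q=K@(R@np.array(p)+t);return q[:2]/q[2]
for c,s,l in amb(b,305,340,230,260):print("now",c,s,[(z,ray("side",c,z).round(1)) for z in(59,63,67)])
print("pred59",proj([517.3,-33.9,59]),"pred67",proj([517.3,-33.9,67]))
o=cv2.imread("pics/side0.png")
for c,s,l in amb(o,345,375,295,325):print("ref",c,s,"pred",proj([502,-214.2,31]))
for c,s,l in amb(b,300,325,205,232):print("tab",c,s)
for c,s,l in amb(o,300,325,205,232):print("tab0",c,s)
E
```

```text
now [320.8021978  239.53846154] [314 236  14   8  91] [(59, array([513.2, -35.2,  59. ])), (63, array([511. , -39.6,  63. ])), (67, array([508.9, -43.9,  67. ]))]
pred59 [322.26089169 238.6140274 ] pred67 [322.23739848 235.6424374 ]
ref [357.61029412 307.98529412] [350 303  16  11 136] pred [358.97172826 307.00386669]
tab [313.74545455 219.94545455] [307 213  14  15 165]
tab0 [313.92857143 219.76785714] [307 213  14  14 168]
```

The cell is seated: its amber image matches the z=59 mm prediction with the same bias as the reference, and the tab is unmoved. Now I go to the tab.

Request:
move_arm:
  delta_pos:
    - [0, 0.05, 0]
    - [0, 0.075, 0]
    - [0, 0.075, 0]
    - [0, 0.075, 0]
    - [0, 0.075, 0.04]
    - [0, 0.075, 0.08]
    - [0, 0.075, 0.098]
    - [0, 0.075, 0.098]
    - [0, 0.075, 0.098]
    - [0, 0.075, 0.098]
  yaw: [0, 0, 0, 0, 0, 0, 0, 0, 0, 0]
  grip: [-0.25, -0.25, -0.25, -0.25, -0.25, -0.25, -0.25, -0.25, -0.25, -0.25]

```text
t: 9.2
ee_pos: [536.2, 38.5, 217.8]
tcp_rot: [0.122, 0.992, 0.0, 0.001]
contact_force: [-1.3, 0.1, 0.9]
opening: 32.0
gripper_force: 0.0
```

```bash
python3 - <<'E'
from h import *
b=robot.snapshot("side")[:,:,::-1]
s=robot.state();print(s["t"],s["ee_pos"],s["opening"],s["contact_force"])
B=cv2.resize(b[180:290,260:360],(500,550),interpolation=cv2.INTER_CUBIC)
cv2.imwrite("pics/c6.png",B)
E
```

```text
9.25 [536.12406726  38.61026813 217.68980703] 31.903339170584424 [0.56416646 0.31518456 0.02186274]
```

View pics/c6.png

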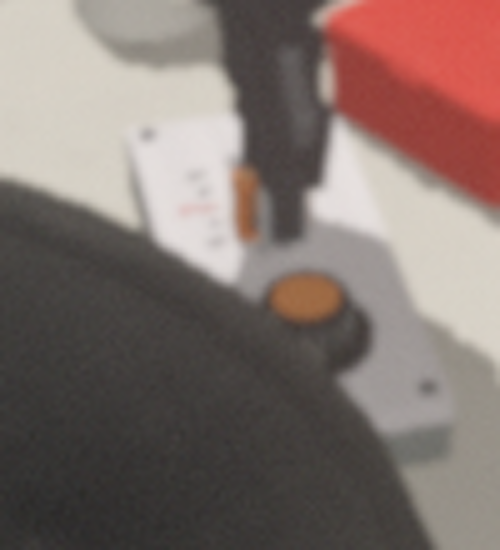

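The near finger stands at crop (288,220), between the tab and the cell and clear of both. Closing the grip.

Request:
move_arm:
  delta_pos:
    - [0, 0, 0]
    - [0, 0, 0]
    - [0, 0, 0]
    - [0, 0, 0]
    - [0, 0, 0]
    - [0, 0, 0]
  yaw: [0, 0, 0, 0, 0, 0]
  grip: [-0.6, -1, -1, -1, -1, -1]
  grip_force: 40

```text
t: 10.0
ee_pos: [535.8, 38.5, 217.3]
tcp_rot: [0.122, 0.993, -0.0, 0.0]
contact_force: [-1.7, -2.2, 5.8]
opening: 13.2
gripper_force: 41.8
```

Request:
move_arm:
  delta_pos:
    - [0, 0.003, -0.001]
    - [0, 0.006, -0.001]
    - [0, 0.009, -0.001]
    - [0, 0.012, -0.001]
    - [0, 0.015, -0.001]
    - [0, 0.018, -0.001]
    - [0, 0.021, -0.001]
    - [0, 0.023, -0.001]
    - [0, 0.025, -0.001]
    - [0, 0.025, -0.001]
    - [0, 0.025, -0.001]
    - [0, 0.025, -0.001]
    - [0, 0.025, -0.001]
  yaw: [0, 0, 0, 0, 0, 0, 0, 0, 0, 0, 0, 0, 0]
  grip: [-1, -1, -1, -1, -1, -1, -1, -1, -1, -1, -1, -1, -1]

```text
t: 11.62
ee_pos: [541.9, 62.4, 217.4]
tcp_rot: [0.122, 0.992, -0.001, 0.0]
contact_force: [1.1, -6.4, -3.1]
opening: 13.2
gripper_force: 40.5
```

```bash
python3 - <<'E'
from h import *
b=np.ascontiguousarray(robot.snapshot("side")[:,:,::-1])
s=robot.state();print(s["t"],s["ee_pos"],s["opening"],s["contact_force"],s["gripper_force"])
B=cv2.resize(b[180:290,260:360],(500,550),interpolation=cv2.INTER_CUBIC)
cv2.imwrite("pics/c7.png",B)
h=cv2.cvtColor(b,cv2.COLOR_BGR2HSV)
for c,s,l in comps((h[...,0]<20)&(h[...,1]>100),15):
    if 295<c[0]<345 and 195<c[1]<260: print(c,s)
K,R,t=cam("side")
for n,p in(("tab0",[535.8,38.7,54]),("tabhalf",[541.8,62.9,54])):
    q=K@(R@np.array(p)+t);print(n,q[:2]/q[2])
E
```

```text
11.675 [541.901385    62.40296863 217.39553179] 13.430683765571596 [ 2.1541988  -6.71319861 -4.11432484] 40.48496425151825
[306.23076923 214.30769231] [305 209   3  12  26]
[320.67961165 239.25242718] [314 235  14  10 103]
tab0 [314.79801713 219.42397601]
tabhalf [312.40592169 212.90281944]
```

View pics/c7.png

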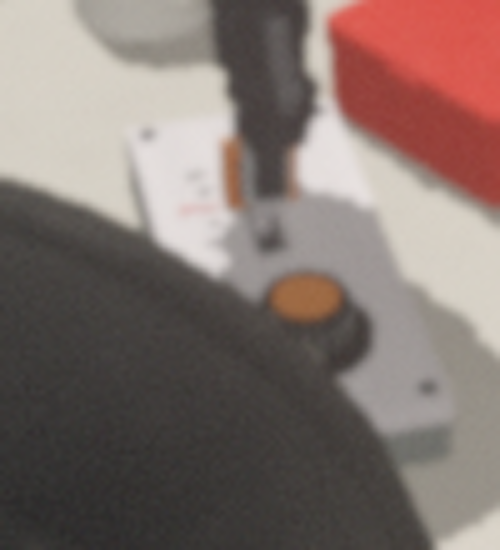

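The tab moved up-left to about (306,214) next to the red mark, and the cell's amber is unchanged. The force of about 6.6 N along −y and the 24.7 mm TCP travel both fit half travel. I hold briefly and hand in.

Request:
move_arm:
  delta_pos:
    - [0, 0, 0]
    - [0, 0, 0]
    - [0, 0, 0]
    - [0, 0, 0]
    - [0, 0, 0]
    - [0, 0, 0]
  yaw: [0, 0, 0, 0, 0, 0]
  grip: [-1, -1, -1, -1, -1, -1]

```text
t: 12.42
ee_pos: [541.9, 62.4, 217.4]
tcp_rot: [0.122, 0.992, -0.001, 0.0]
contact_force: [1.3, -6.5, -2.8]
opening: 13.0
gripper_force: 40.5
```

```bash
python3 - <<'E'
from station import robot
s=robot.state();print(s["t"],s["ee_pos"],s["contact_force"],s["gripper_force"]);print(robot.hand_in())
E
```

```text
12.425 [541.88580546  62.40093978 217.41163374] [ 1.34093013 -6.48349471 -2.80866321] 40.48513054847717
the job is handed in; nothing more can be done
None
```

I seated the filter cell collar up in the pocket and handed the job in at 12.4 s, with the gripper holding the shutter tab about 24.7 mm open (the half mark is 25 mm); the hand-in returned no verdict.

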